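# Put a slide case away in a dry-storage drawer with locking slides

### The job

Put the frosted slide case away in the white dry-storage unit: pull its drawer out by the handle as far as it goes, until the red release tab springs up and the slides are locked, then stand the case upright in the wire rack inside and let go of it. After that press the red tab down to free the lock and push the drawer fully home, flush with the front of the unit, with the case still standing in the rack. Leave the other things on the bench where they are.

Things in the scene. Friction and masses are not known exactly. Their poses are not given: they have to be found in the camera images.
- drawer_handle (a point): Middle of the upright steel D-handle on the drawer front: a 14 mm round bar, 60 mm tall, 42 mm in front of the panel, 105 mm above the bench. Axes: x into the unit (push), -x out (pull), y to its left, z up. The unit's brow overhangs the closed panel by 25 mm, from 162 to 190 mm up, with the white housing (220 mm wide) behind, so a tool pointing straight down does not fit; one leaning 35-45 deg does.
- drawer (a joint): Travel of the drawer on its slides, m: 0 = home, flush; end stop 0.168; may start up to 0.01 open. Past 0.163 it locks (5 mm play) till released. 2-4 N to slide. In it, 117 mm behind the handle, the case's place: floor 62 mm above the bench, case length along y, 44 mm between wires, which stand 34 mm tall only 34 to 72 mm either side of the middle. Panel 10 mm thick, top at 158 mm; side walls 169 mm apart, top at 90.
- release_tab (a point): Centre of the top of the red tab, 24 mm deep, 37 mm wide, on the panel's left (78 mm left of the handle, 16 mm before the panel, 4 mm gap): front end of a sprung lever with pivot 78 mm behind. 6 mm above handle's middle = up, locked if drawer is out; 1 mm below it while the drawer is not out; 4 mm below = end stop. Press it to the stop (2-6 N), keep it down for the first 15 mm of the push; the same fingertips may push the panel.
- case_center (a point): Centre of the loose frosted plastic slide case, about 0.12 kg, that stands upright on the bench: 32 mm thick (its x; 36 mm over the clasp), 150 mm long (y), 86 mm tall (z, up). The point is half-way up (43 mm above its underside). Grasp it across its thickness, from above. Either way round is right in the rack.
- oil_dropper: Brown dropper bottle standing to the left of the unit, 33 mm wide, 102 mm tall; origin under its centre. Leave it.
- sharps_canister: Yellow canister with blue cap, 69 mm wide, 168 mm tall, at the back left; origin under its centre. Leave it.
- petri_3: Petri dish, 90 mm wide, 15 mm tall, at the back; origin under its centre. Leave it.
- vial_1: Small vial, white cap, 19 mm wide, 54 mm tall, at the left edge; origin under its centre. Leave it.
- vial_2: Small vial like the other, beside it; origin under its centre. Leave it.

How it is judged:
By the outcome, as a careful person would: the job done as asked, in the order asked, and still so for the second after the job is handed in, with the robot touching nothing.
It also fails if it takes over 70 s, if anything falls off the work surface, if the arm or the gripper's body presses on something with over 40 N, if the wrist force passes 120 N, or if a joint passes its speed limit or range.

### The arm

A 6-joint arm with a two-finger parallel gripper is mounted at the origin on a cart in front of the work surface, level with it; the furniture and walls round the work are solid. World frame = base frame: x ahead of the robot, y to its left, z up, the work surface at z = 0. Lengths are in m, angles in rad, forces in N, time in s.
With the tool pointing down it reaches from about 0.275 to 0.85 m from the base axis. Payload 5.2 kg.
Tool frame: the origin (TCP) lies on the centre line of the jaws, within the pads' length; the fingertips stand manip.tip_extent ahead of it and the grasp point (between the pads) lies 8 mm behind it (manip.tip_extent is the distance from the TCP to the fingertips, in m); z points along the fingers, y is the line along which they close (so a half turn about z gives the same grasp; the last joint's range is limited). The gripper opens to 85 mm and grips with 20 to 120 N. Pads are 22 mm wide; open, the fingers measure 114 mm over their backs; the gripper's body (76 mm by 85 mm) begins 54 mm behind the grasp point. The pads swing forward as they close: fully open they stand 13 mm farther back than shut.
Start: joints at [1.056, 0.259, 1.535, -0, 1.348, -0.203], TCP at [0.169, 0.523, 0.242] pointing down, gripper open.
Joint ranges: [-3.14, 3.14], [-0.91, 2.08], [0.19, 2.58], [-1.22, 4.36], [0.22, 2.71], [-3.12, 3.12]. Speed limits (rad/s): [2.57, 2.57, 3.14, 3.14, 3.14, 3.14].

### API

Orientations are given as a unit quaternion [w, x, y, z].
In Python, from workcell import manip gives the robot as it stands.
- The arm moves only by the tool step_arm, never from a script. Its argument "targets" is a list that holds one entry, the list of rows, each a list of 5 numbers: the shift along the tool's x, y, z in units of 50 mm (1.0 is 50 mm), then the turn about the tool's z in units of 0.08 rad (1.0 is 0.08 rad), then the gripper command: -1 is shut, 1 is fully open, values between are in proportion. A call has 1 to 20 rows; each row shifts and turns the commanded pose from where the row before left it, along the tool's axes as they then stand; what a row does not reach is not made up. A row lasts 1/8 s, in which the tool goes at most 62.5 mm and 10.7 degrees, less where a joint would pass 70% of its speed; a pose out of reach is approached as far as the arm can. A call with a number of a shift or a turn outside -1 to 1 is refused whole. A call with a gripper value outside its range is refused whole. The fingers move at their own pace and stop on an object; "squeeze" is the grip in N (left out, the last holds). Time passes only in rows, so rows that do not move let the fingers close. It gives the time, the measured TCP pose, the force, the opening and the grip force at its end, in the units of the state.
- manip.get_state(): the state, without advancing time (a new reading comes with each control period).
- manip.capture(name): name is "scene" or "top" or "wrist"; returns a dict with "pixels" (480x640x3 uint8, red, green, blue), "fx", "fy", "cx", "cy" (pixels), "T" (4x4, takes a point from camera to world coordinates); the wrist camera has in their place "tool_from_camera" (4x4, takes a point from camera to tool coordinates, whose origin is the TCP and whose axes are the flange's). Camera axes: x right, y down, z forward; pixel columns grow to the right and rows downward; lengths in m; the calibration is good to about 2 mm. A picture is of the moment at which its call begins: read the wrist's pose just before it. There is no depth.
- manip.close_job(): hands the job in; it is judged then, once.
The state is a dict: "time": time; "q": joint angles; "joint_velocities": joint speeds; "joint_efforts": joint torques, N m; "position": TCP position; "tcp_rot": TCP orientation; "wrist_force": force on the tool from outside, world axes, zero at the start; "wrist_torque": the same for the moment, N m; "opening": finger opening in m; "finger_force": force on a finger pad.
Only numpy, scipy, OpenCV 4.12 (cv2) and the standard library are available. Lean on these libraries where they do the work, as an engineer would, in place of code of your own. Each camera call takes 0.05 s, during which the arm holds its last target. There are 200 camera calls.

## Working session

There is one attempt and no reset: what is moved stays moved. The work goes in short steps, Python scripts to look and compute and a tool call to move; the robot and the scene stay as the last step left them, time stands still between calls to the robot, and variables do not carry over. Pictures are saved under pics/ and viewed, at most 10 in all, crops included, and the job is handed in when it is done.

Besides the shell and the picture viewer there is one more tool, called after ">>>" as a command line: name --argument value ..., lists and objects as JSON in quotes. step_arm: Moves the arm, as the interface text tells. Shifts and turns lie within -1 to 1; 1 stands for 50 mm of shift or 0.08 rad of turn. Its arguments: {"type":"object","properties":{"targets":{"type":"array","items":{"type":"array","items":{"type":"array","items":{"type":"number","minimum":-1,"maximum":1}}}},"squeeze":{"type":"number"}},"required":["targets"]}

```bash
mkdir -p pics; ls
python3 - <<'E'
from workcell import manip
import cv2
print(manip.get_state(), manip.tip_extent)
for n in("scene","top"):
    c=manip.capture(n); cv2.imwrite(f"pics/{n}0.png",c["pixels"][:,:,::-1]); print(n,c["fx"],c["fy"],c["cx"],c["cy"],c["T"])
c=manip.capture("wrist");print(c["fx"],c["tool_from_camera"])
E
```

```text
pics
{'time': 0.0, 'q': array([ 1.05619429e+00,  2.59354553e-01,  1.53611560e+00, -1.32948873e-05,
        1.34797483e+00, -2.02792594e-01]), 'joint_velocities': array([ 0.00104465, -0.00074732, -0.0006676 ,  0.00199751,  0.00106073,
       -0.00062356]), 'joint_efforts': array([ 1.06373904e-03, -4.46025860e+01, -2.90574431e+01, -1.02084671e-04,
        1.17893948e-02, -1.14493776e-05]), 'position': array([0.16844892, 0.52302815, 0.2414554 ]), 'tcp_rot': array([-3.19064660e-04,  1.55272388e-01,  9.87871261e-01, -8.69492587e-04]), 'wrist_force': array([ 1.18829037, -1.01938237, -0.32306008]), 'wrist_torque': array([0.03524751, 0.04539997, 0.04962448]), 'finger_force': 0.0, 'opening': 0.08541044116181984} 0.011
scene 485.00911114829796 485.00911114829796 316.0518652419388 243.2209580552514 [[-0.9504385   0.15212809 -0.27115255  0.95478349]
 [ 0.31081766  0.44334869 -0.8407344   0.66673916]
 [-0.00768419 -0.88334534 -0.46865976  0.5468378 ]
 [ 0.          0.          0.          1.        ]]
top 526.3330010754439 526.3330010754439 317.4793303768917 241.22441410305743 [[ 0.54331564 -0.81538465  0.19988995  0.50650005]
 [-0.83950542 -0.52944198  0.12215498 -0.24898703]
 [ 0.00622683 -0.23417741 -0.97217394  0.91616997]
 [ 0.          0.          0.          1.        ]]
381.70220865676976 [[ 7.89546154e-04 -9.49690217e-01 -3.13189829e-01  8.00328874e-02]
 [ 9.99999601e-01  8.80557092e-04 -1.49144746e-04 -1.00531035e-03]
 [ 4.17422831e-04 -3.13189586e-01  9.49690533e-01 -1.31984379e-01]
 [ 0.00000000e+00  0.00000000e+00  0.00000000e+00  1.00000000e+00]]
```

View pics/scene0.png

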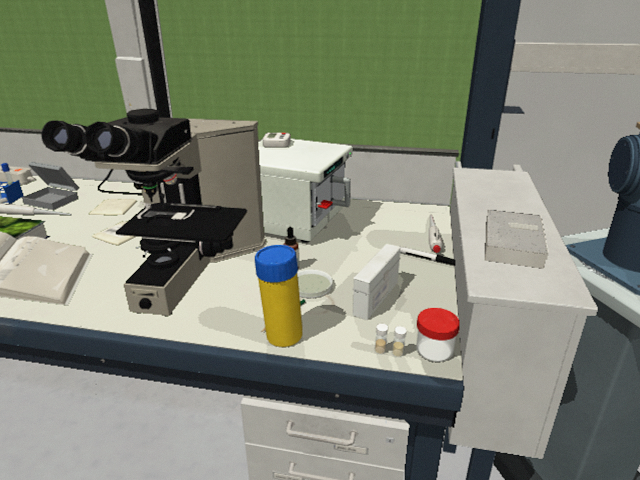

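View pics/top0.png

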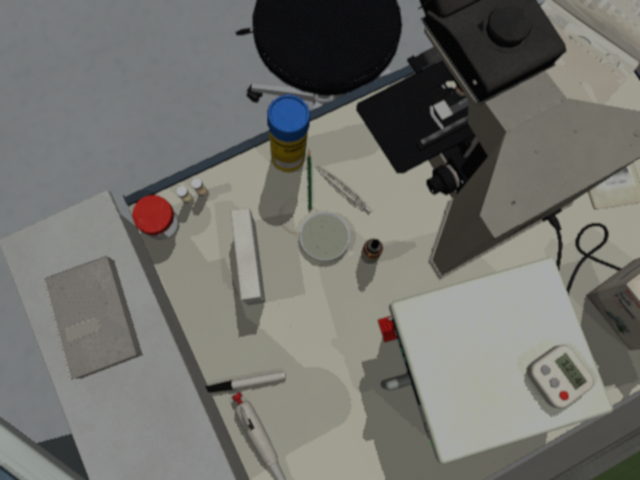

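The scene view shows the case at about (377,282), the unit's handle at (347,190) and the tab at (325,205). The top view shows the case's top face with corners near (233,210), (250,208), (263,298) and (243,302). It also shows the handle at (397,382), the tab at (388,328) and the unit's top front edge from (391,303) to (440,460).

```bash
cat > h.py <<'E'
import numpy as np, cv2
from workcell import manip
from scipy.spatial.transform import Rotation as R
np.set_printoptions(precision=4,suppress=True)
def ray(c,T,u,v,z):
    d=T[:3,:3]@np.array([(u-c["cx"])/c["fx"],(v-c["cy"])/c["fy"],1]); o=T[:3,3]
    return o+d*(z-o[2])/d[2]
def proj(c,T,p):
    q=np.linalg.inv(T)@np.append(p,1); return np.array([c["fx"]*q[0]/q[2]+c["cx"],c["fy"]*q[1]/q[2]+c["cy"]])
def rot(s): w,x,y,z=s["tcp_rot"]; return R.from_quat([x,y,z,w]).as_matrix()
def wristT(s,c):
    T=np.eye(4);T[:3,:3]=rot(s);T[:3,3]=s["position"]; return T@c["tool_from_camera"]
E
python3 - <<'E'
from h import *
c=manip.capture("top");T=c["T"]
for n,u,v,z in [("case",233,210,.086),("case",250,208,.086),("case",263,298,.086),("case",243,302,.086),("FL",391,303,.19),("FR",440,460,.19),("BL",555,260,.19),("BR",610,410,.19),("handletop",395,382,.135),("tab",388,328,.104),("brown",374,243,.102),("bluecap",289,112,.168),("petri",325,238,.015),("red jar",153,215,.08),("shelfcorner",110,193,.1),("shelf",240,480,.0),("shelf",195,350,0)]:
    print(n,ray(c,T,u,v,z))
s=manip.get_state();print(rot(s)); print(proj(c,T,s["position"]))
c=manip.capture("scene");print(proj(c,c["T"],s["position"]))
for n,u,v,z in [("handle top",347,178,.135),("handle bot",347,207,.075),("tab",326,204,.104)]:print(n,ray(c,c["T"],u,v,z))
s=manip.get_state();c=manip.capture("wrist");cv2.imwrite("pics/w0.png",c["pixels"][:,:,::-1])
E
```

```text
case [0.6459 0.0005 0.086 ]
case [ 0.6639 -0.0209  0.086 ]
case [ 0.5528 -0.1226  0.086 ]
case [ 0.5305 -0.0997  0.086 ]
FL [ 0.6374 -0.2906  0.19  ]
FR [ 0.498  -0.4484  0.19  ]
BL [ 0.8155 -0.4537  0.19  ]
BR [ 0.6737 -0.6067  0.19  ]
handletop [ 0.5532 -0.3571  0.135 ]
tab [ 0.6177 -0.3114  0.104 ]
brown [ 0.7204 -0.2237  0.102 ]
bluecap [ 0.8096 -0.0057  0.168 ]
petri [ 0.7039 -0.1437  0.015 ]
red jar [0.5679 0.108  0.08  ]
shelfcorner [0.5582 0.1805 0.1   ]
shelf [ 0.2943 -0.2443  0.    ]
shelf [ 0.4213 -0.0624  0.    ]
[[-0.9518  0.3068 -0.0006]
 [ 0.3068  0.9518 -0.001 ]
 [ 0.0002 -0.0012 -1.    ]]
[-327.3712  260.2374]
[1033.1473  330.9504]
handle top [ 0.5407 -0.3683  0.135 ]
handle bot [ 0.5532 -0.3327  0.075 ]
tab [ 0.6172 -0.303   0.104 ]
```

View pics/w0.png

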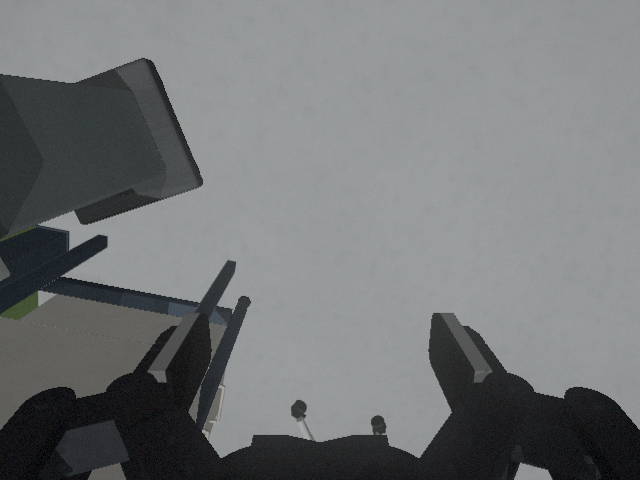

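```bash
python3 - <<'E'
from h import *
a=manip.capture("top");b=manip.capture("scene")
def tri(p,q):
    Ps=[]
    for c in(a,b):
        K=np.array([[c["fx"],0,c["cx"]],[0,c["fy"],c["cy"]],[0,0,1]]);Ps.append(K@np.linalg.inv(c["T"])[:3])
    X=cv2.triangulatePoints(Ps[0],Ps[1],np.array(p,float).reshape(2,1),np.array(q,float).reshape(2,1));return (X[:3]/X[3]).ravel()
print("shelf near",tri((110,193),(460,298)));z=tri((110,193),(460,298))[2]
print("shelf far corner", ray(b,b["T"],455,168,z),ray(b,b["T"],595,305,z),ray(b,b["T"],523,172,z))
print("box on shelf",tri((136,356),(487,262)),tri((103,258),(547,266)))
print("canister",tri((289,112),(277,255)), "unit FL",tri((391,303),(337,158)))
# out handle
E
ls
```

```text
shelf near [0.5601 0.161  0.1328]
shelf far corner [ 0.2515 -0.3509  0.1328] [0.3902 0.2386 0.1328] [ 0.109  -0.2688  0.1328]
box on shelf [ 0.3761 -0.0085  0.0684] [0.4405 0.1308 0.1409]
canister [ 0.8083 -0.0037  0.1645] unit FL [ 0.6177 -0.2828  0.2235]
h.py
pics
```

>>> step_arm --targets '[[[0,0,-0.6,0,1],[0,0,-0.6,0,1],[-0.6,-0.7,0,0,1],[-0.6,-0.7,0,0,1],[-0.6,-0.7,0,0,1],[-0.6,-0.7,0,0,1],[-0.6,-0.7,0,0,1],[-0.6,-0.7,0,0,1],[-0.6,-0.7,0,0,1],[-0.6,-0.7,0,0,1],[-0.6,-0.7,0,0,1],[-0.6,-0.7,0,0,1],[-0.6,-0.7,0,0,1],[-0.6,-0.7,0,0,1],[-0.6,-0.7,0,0,1],[-0.6,-0.7,0,0,1],[-0.6,-0.7,0,0,1],[-0.6,-0.7,0,0,1]]]' --squeeze 40

```text
time: 2.65
position: [0.4542, -0.1583, 0.3024]
tcp_rot: [0.0, 0.155, 0.988, 0.0]
wrist_force: [-0.6, 0.5, 1.1]
opening: 0.0854
finger_force: 0.0
```

>>> step_arm --targets '[[[-0.5,-0.5,0,0,1],[-0.5,-0.5,0,0,1],[0,0,0,1,1],[0,0,0,1,1],[0,0,0,1,1],[0,0,0,1,1],[0,0,0,1,1],[0,0,0,0.2,1],[0,0,0,0,1]]]'

```text
time: 3.78
position: [0.486, -0.2197, 0.3023]
tcp_rot: [0.0, 0.355, 0.935, -0.0]
wrist_force: [-0.2, 0.4, 0.0]
opening: 0.0852
finger_force: 0.0
```

Run:
```python
from h import *
s=manip.get_state();c=manip.capture("wrist");cv2.imwrite("pics/w1.png",c["pixels"][:,:,::-1])
print(s["time"],s["position"],rot(s),s["q"],s["wrist_force"]); T=wristT(s,c)
for p in [(.555,-.359,.135),(.626,-.318,.104),(.568,-.370,.19)]:print(proj(c,T,np.array(p)))
```

```text
3.775 [ 0.486  -0.2197  0.3023] [[-0.7474  0.6643  0.    ]
 [ 0.6643  0.7474 -0.    ]
 [-0.      0.     -1.    ]] [-0.6338  0.1948  1.4712  0.      1.4755 -1.478 ] [-0.1559  0.4274  0.0465]
[257.5154 368.1239]
[339.2365 370.3812]
[248.5224 429.0823]
```

View pics/w1.png

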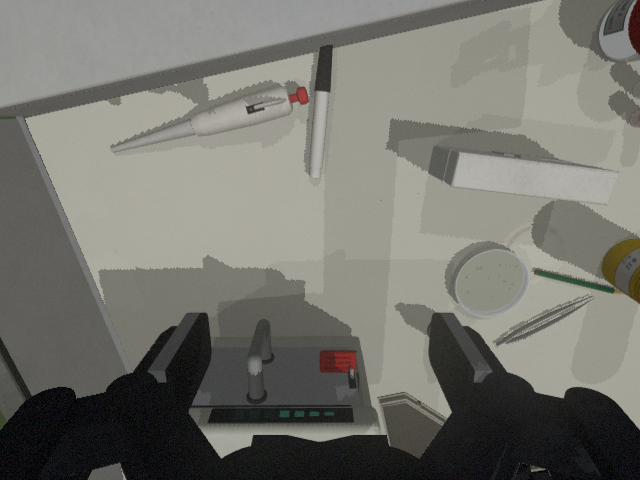

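The wrist view shows the handle bar from its top end near (255,362) to its bottom near (265,322). The tab is at (338,361) and the brow with LEDs is along row 413. The drawer's lines are nearly level in the image, so the tool is aligned with it.

Run:
```python
from h import *
s=manip.get_state();c=manip.capture("wrist");T=wristT(s,c)
big=cv2.resize(c["pixels"][300:430,170:390],None,fx=3.5,fy=3.5,interpolation=cv2.INTER_CUBIC)
cv2.imwrite("pics/w1c.png",big[:,:,::-1])
r=rot(s)
for n,u,v,z in [("bar top",255,362,.135),("bar bot",265,323,.075),("tab",338,361,.104),("FLpanel",370,406,.158),("FRpanel",190,407,.158)]:
    p=ray(c,T,u,v,z);print(n,p,"tool",r.T@(p-s["position"]))
```

```text
bar top [ 0.5487 -0.356   0.135 ] tool [-0.1374 -0.0603  0.1673]
bar bot [ 0.5454 -0.3514  0.075 ] tool [-0.1319 -0.059   0.2273]
tab [ 0.6166 -0.3115  0.104 ] tool [-0.1586  0.0181  0.1983]
FLpanel [ 0.64   -0.2974  0.158 ] tool [-0.1667  0.0442  0.1443]
FRpanel [ 0.5344 -0.418   0.158 ] tool [-0.168  -0.1161  0.1443]
```

View pics/w1c.png

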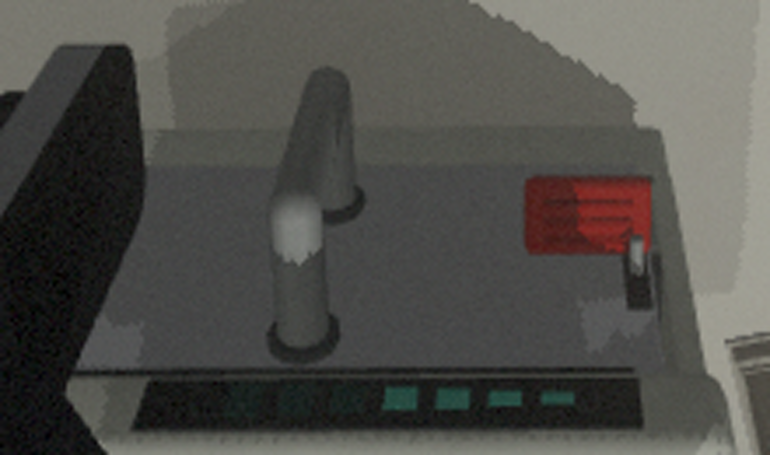

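>>> step_arm --targets '[[[-0.66,-0.3,0,0,0.3],[-0.66,-0.3,0,0,0.3],[-0.65,-0.3,0,0,0.3],[-0.65,-0.3,0,0,0.3],[0,0,0.6,0,0.2],[0,0,0.6,0,0.2],[0,0,0.6,0,0.2],[0,0,0.6,0,0.2],[0,0,0.4,0,0.2],[0,0,0.3,0,0.2],[0,0,0.2,0,0.2],[0,0,0.12,0,0.2],[0,0,0,0,0.2]]]'

```text
time: 5.5
position: [0.5439, -0.3517, 0.1313]
tcp_rot: [-0.0, 0.356, 0.935, -0.0]
wrist_force: [-0.2, -0.8, -0.5]
opening: 0.0514
finger_force: 0.0
```

Run:
```python
from h import *
s=manip.get_state();c=manip.capture("wrist");cv2.imwrite("pics/w2.png",c["pixels"][:,:,::-1])
print(s["time"],s["position"],s["q"],s["wrist_force"],s["opening"])
```

```text
5.5 [ 0.5439 -0.3517  0.1313] [-0.7458  0.5164  1.4291 -0.      1.1961 -1.5889] [-0.1627 -0.7734 -0.5177] 0.05138274005201017
```

View pics/w2.png

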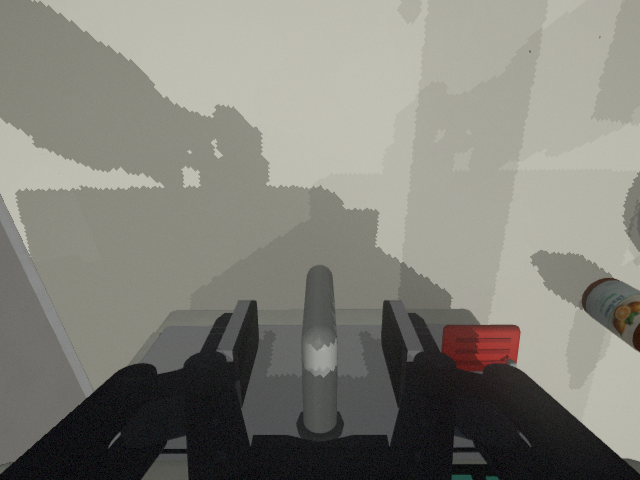

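The bar is centred between the pads, with its top end at (320,350). Next is closing on it.

>>> step_arm --targets '[[[0,0,0,0,-1],[0,0,0,0,-1],[0,0,0,0,-1],[0,0,0,0,-1],[0,0,0,0,-1],[0,0,0,0,-1]]]' --squeeze 40

```text
time: 6.3
position: [0.544, -0.352, 0.132]
tcp_rot: [0.0, 0.356, 0.935, -0.0]
wrist_force: [-1.8, 0.2, 6.1]
opening: 0.0124
finger_force: 39.4
```

>>> step_arm --targets '[[[0.1,0,0,0,-1],[0.2,0,0,0,-1],[0.25,0,0,0,-1],[0.25,0,0,0,-1],[0.25,0,0,0,-1],[0.25,0,0,0,-1],[0.25,0,0,0,-1],[0.25,0,0,0,-1]]]'

```text
time: 7.3
position: [0.4761, -0.2922, 0.132]
tcp_rot: [0.001, 0.356, 0.935, -0.001]
wrist_force: [0.8, -5.2, 6.2]
opening: 0.0125
finger_force: 39.6
```

>>> step_arm --targets '[[[0.25,0,0,0,-1],[0.25,0,0,0,-1],[0.25,0,0,0,-1],[0.25,0,0,0,-1],[0.2,0,0,0,-1],[0.1,0,0,0,-1],[0.08,0,0,0,-1],[0,0,0,0,-1]]]'

```text
time: 8.3
position: [0.4244, -0.2467, 0.132]
tcp_rot: [0.0, 0.356, 0.935, -0.001]
wrist_force: [-1.9, -7.7, 6.6]
opening: 0.0124
finger_force: 39.9
```

>>> step_arm --targets '[[[0.06,-0.02,0,0,-1],[0.06,0,0,0,-1],[0.04,0,0,0,-1],[0.04,0,0,0,-1],[0,0,0,0,-1]]]'

```text
time: 8.93
position: [0.4221, -0.2448, 0.1322]
tcp_rot: [0.007, 0.356, 0.934, -0.003]
wrist_force: [17.2, -15.3, -10.2]
opening: 0.0125
finger_force: 38.9
```

>>> step_arm --targets '[[[-0.1,0,0,0,-1],[0,0,0,0,0],[0,0,0,0,0],[0,0,0,0,0],[0,0,-0.3,0,0],[0,0,-0.7,0,0],[0,0,-0.7,0,0.5],[0,0,-0.7,0,1],[0,0,-0.7,1,1],[0,0,-0.5,1,1],[0,0,0,1,1],[0,0,0,1,1],[0,0,0,1,1],[0,0,0,1,1],[0,0,0,1,1],[0,0,0,1,1],[0,0,0,1,1],[0,0,0,1,1],[0,0,0,1,1],[0,0,0,1,1]]]'

```text
time: 11.42
position: [0.4206, -0.243, 0.3124]
tcp_rot: [0.0, 0.748, 0.664, 0.0]
wrist_force: [-0.1, -0.4, -0.4]
opening: 0.0852
finger_force: 0.0
```

>>> step_arm --targets '[[[0,0,0,1,1],[0,0,0,1,1],[0,0,0,1,1],[0,0,0,1,1],[0,0,0,1,1],[0,0,0,1,1],[0,0,0,1,1],[0,0,0,1,1],[0,0,0,1,1]]]'

```text
time: 12.55
position: [0.4206, -0.243, 0.3124]
tcp_rot: [0.0, 0.934, 0.358, 0.0]
wrist_force: [0.2, -0.1, 0.4]
opening: 0.0854
finger_force: 0.0
```

Run:
```python
from h import *
s=manip.get_state();c=manip.capture("wrist");cv2.imwrite("pics/w3.png",c["pixels"][:,:,::-1])
r=rot(s)
print(s["time"],s["position"],r,s["q"],s["wrist_force"],s["opening"])
print("case d tool",r.T@(np.array([.598,-.061,.086])-s["position"]))
t=manip.capture("top");cv2.imwrite("pics/top3.png",t["pixels"][:,:,::-1])
```

```text
12.55 [ 0.4206 -0.243   0.3124] [[ 0.7444  0.6678  0.0006]
 [ 0.6678 -0.7444 -0.0004]
 [ 0.0001  0.0007 -1.    ]] [-0.7541  0.1009  1.5589  0.0001  1.4811  0.0855] [ 0.1502 -0.1406  0.3694] 0.08536730738232982
case d tool [ 0.2536 -0.0172  0.2264]
```

View pics/w3.png

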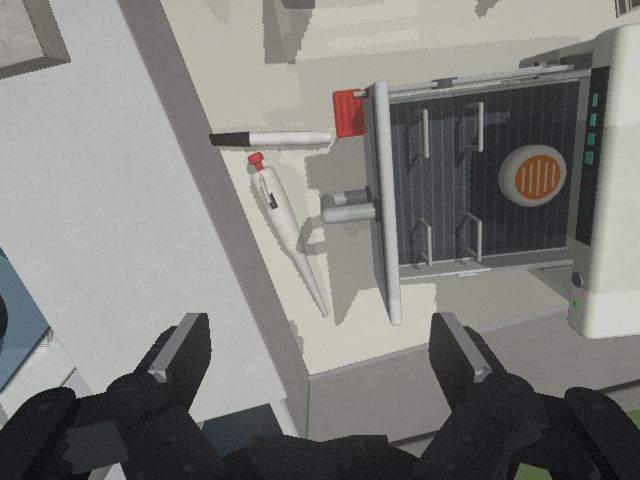

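The wrist view shows the drawer open. The tab is at (348,113), the handle at (326,208), the panel top runs along (380,83)-(395,322), and the rack wires are near (427,132), (482,126), (431,243) and (479,239). Next I compute the rack centre.

Run:
```python
from h import *
s=manip.get_state();c=manip.capture("wrist");T=wristT(s,c)
g=cv2.cvtColor(c["pixels"],cv2.COLOR_RGB2GRAY)
for r in (118,132,145,235,243,250): print(r,g[r,405:495:2])
ux=np.array([.7474,-.6643]);uy=np.array([.6643,.7474])
o=s["position"][:2]
def rel(n,u,v,z):
    p=ray(c,T,u,v,z)[:2]-o; print(n,p+o,"u",p@ux,"l",p@uy)
for n,u,v in[("w1",427,132),("w2",482,126),("w3",431,243),("w4",479,239)]:rel(n,u,v,.096)
for n,u,v in[("w1foot",416,132),("w2foot",470,126)]:rel(n,u,v,.062)
rel("handle top",327,216,.135);rel("handle bot",335,197,.075);rel("tab",348,113,.111);rel("p1",376,83,.158);rel("p2",397,322,.158)
rel("p1front",371,83,.158);rel("p2front",390,322,.158);print(np.linalg.inv(T)[:3,:3]@[0,0,1])
```

```text
118 [ 60  62  64  61  60  57  56  64  60  89 146 155  58  65  52  56  52  55
  63  50  60  60  73  67  90  68  60  55  51  85  71  65  68  73  66  87
  68 110 162  99  73  73  65  68  62]
132 [ 55  61  74  74  75  78  75  90  78  69 136 153  67  90  75  67  72  77
  87  72  69  72  74  67  89  45  63  67  68  87  73  69  62  66  60  81
  52 109 151  73  51  48  44  45  44]
145 [ 59  59  83  69  71  74  74  71  84  68 127 155  79  87  69  73  71  70
  73  76  69  71  73  73  85  50  49  66  67  82  70  81  89  64  52  56
  45 116 152  62  53  39  44  39  39]
235 [ 75  73  58  58  86  75  77  74  78  89  77 108 155  84  89  74  74  74
  74  88  76  76  71  74  86  64  54  65  73  87  72  69  73  53  62  50
  87 146 102  58  51  54  52  52  54]
243 [ 75  75  62  54  57  73  76  72  77  93  77 102 154  95  90  74  76  72
  76  91  76  73  74  73  90  76  55  65  68  78  74  73  74  55  62  53
  93 150  81  56  52  49  49  50  52]
250 [ 81  77  79  65  67  79  72  72  75  92  81  90 151 109  91  72  69  68
  69  83  70  67  71  67  83  66  51  67  66  78  59  68  93  84  57  47
  99 149  
[... 241 characters left out ...]
] u 0.14955778722860708 l -0.05066162229172336
w1foot [ 0.5309 -0.2704] u 0.10059418248900895 l 0.05281734590261511
w2foot [ 0.5695 -0.3049] u 0.15230539711789087 l 0.05268145806575738
handle top [ 0.4249 -0.2491] u 0.007175847993775229 l -0.0017384574235376972
handle bot [ 0.4336 -0.2534] u 0.01651338636006933 l 0.0008333113584438724
tab [ 0.4972 -0.2073] u 0.03340657968759956 l 0.07758160880687884
p1 [ 0.5222 -0.2057] u 0.05111056231726528 l 0.09538861208907098
p2 [ 0.4002 -0.3516] u 0.056850181708650034 l -0.09469447930120448
p1front [ 0.5199 -0.2031] u 0.0476550195818601 l 0.09577020862394799
p2front [ 0.3963 -0.3472] u 0.05093561574193213 l -0.09403770737527839
[ 0.0009  0.3135 -0.9496]
```

>>> step_arm --targets '[[[0.4,0,0,0,1],[0.7,-0.05,0,0,1],[0.8,-0.05,0,0,1],[0.8,-0.05,0,0,1],[0.8,-0.05,0,0,1],[0.8,-0.05,0,0,1],[0.5,-0.05,0,0,1],[0.27,-0.04,0.3,0,1],[0,0,0.7,0,1],[0,0,0.7,0,1],[0,0,0.3,0,1],[0,0,0,0,1]]]'

```text
time: 14.2
position: [0.5969, -0.0611, 0.2102]
tcp_rot: [-0.001, 0.933, 0.359, -0.001]
wrist_force: [-1.1, -0.6, 0.3]
opening: 0.0851
finger_force: 0.0
```

Run:
```python
from h import *
s=manip.get_state();c=manip.capture("wrist");cv2.imwrite("pics/w4.png",c["pixels"][:,:,::-1])
print(s["time"],s["position"],s["q"])
```

```text
14.2 [ 0.5969 -0.0611  0.2102] [-0.2876  0.3712  1.456  -0.0001  1.317   0.5495]
```

View pics/w4.png

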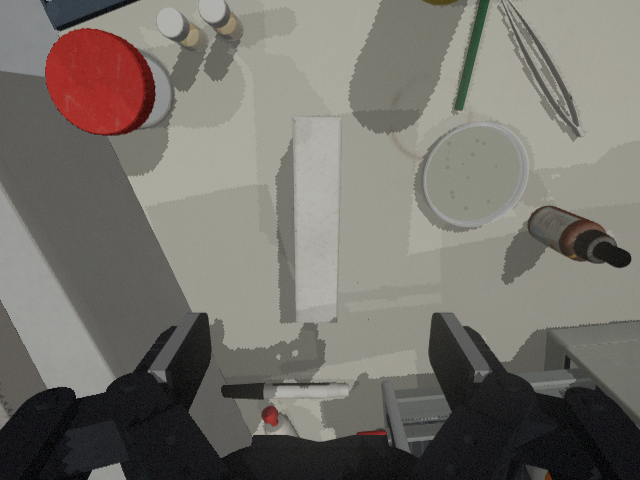

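The case's top face has corners at about (294,116), (340,117), (338,321) and (295,321), upright and aligned between the jaws.

Run:
```python
from h import *
s=manip.get_state();c=manip.capture("wrist");T=wristT(s,c);r=rot(s)
P=[r.T@(ray(c,T,u,v,.086)-s["position"]) for u,v in[(294,116),(340,117),(338,321),(295,321)]]
print(np.array(P),np.mean(P,0)); a=(P[0]+P[1]-P[2]-P[3])/2;print(a,np.degrees(np.arctan2(a[1],a[0])))
```

```text
[[ 0.0787 -0.0155  0.1257]
 [ 0.0781  0.014   0.1257]
 [-0.0702  0.0151  0.1257]
 [-0.0703 -0.0178  0.1257]] [ 0.0041 -0.001   0.1257]
[ 0.1487  0.0006 -0.    ] 0.22511051528023052
```

>>> step_arm --targets '[[[0.08,-0.02,0.5,0,1],[0,0,0.7,0,1],[0,0,0.7,0,1],[0,0,0.6,0,1],[0,0,0.4,0,1],[0,0,0.2,0,1],[0,0,0,0,-1],[0,0,0,0,-1],[0,0,0,0,-1],[0,0,0,0,-1],[0,0,0,0,-1],[0,0,0,0,-1]]]' --squeeze 35

```text
time: 15.8
position: [0.6004, -0.0576, 0.0572]
tcp_rot: [0.0, 0.933, 0.359, 0.001]
wrist_force: [-0.8, 0.5, 6.0]
opening: 0.0314
finger_force: 42.6
```

>>> step_arm --targets '[[[0,0,-0.2,0,-1],[0,0,-0.4,0,-1],[0,0,-0.6,0,-1],[0,0,-0.7,0,-1],[0,0,-0.7,0,-1],[0,0,-0.7,0,-1],[0,0,-0.6,-0.74,-1],[0,0,0,-0.74,-1],[0,0,0,0,-1]]]'

```text
time: 16.92
position: [0.5997, -0.0574, 0.2516]
tcp_rot: [0.0, 0.911, 0.413, -0.0]
wrist_force: [-0.4, -0.2, -2.6]
opening: 0.0315
finger_force: 41.9
```

Run:
```python
from h import *
s=manip.get_state();r=rot(s);print(s["time"],s["position"],np.degrees(np.arctan2(r[1,0],r[0,0])),s["opening"])
print(r.T@(np.array([.5154-.003*.6643,-.3253-.003*.7474,.2])-s["position"])/.05)
```

```text
16.925 [ 0.5997 -0.0574  0.2516] 48.795115522054246 0.03145068754413594
[-5.2015  2.2596  1.0323]
```

>>> step_arm --targets '[[[-0.3,0.13,0,0,-1],[-0.6,0.26,0,0,-1],[-0.7,0.31,0,0,-1],[-0.7,0.31,0,0,-1],[-0.7,0.31,0,0,-1],[-0.7,0.31,0,0,-1],[-0.7,0.31,0,0,-1],[-0.5,0.22,0,0,-1],[-0.24,0.1,0,0,-1],[0,0,0,0,-1],[0,0,0.4,0,-1],[0,0,0.5,0,-1],[0,0,0.5,0,-1],[0,0,0.4,0,-1],[0,0,0,0,-1]]]'

```text
time: 18.8
position: [0.5153, -0.3231, 0.1596]
tcp_rot: [-0.002, 0.91, 0.414, -0.001]
wrist_force: [0.4, 0.2, -1.8]
opening: 0.0316
finger_force: 41.8
```

Run:
```python
from h import *
s=manip.get_state();c=manip.capture("wrist");cv2.imwrite("pics/w5.png",c["pixels"][:,:,::-1])
print(s["time"],s["position"],s["wrist_force"],s["opening"])
```

```text
18.8 [ 0.5153 -0.3231  0.1596] [ 0.4174  0.2189 -1.7653] 0.03161125949759123
```

View pics/w5.png

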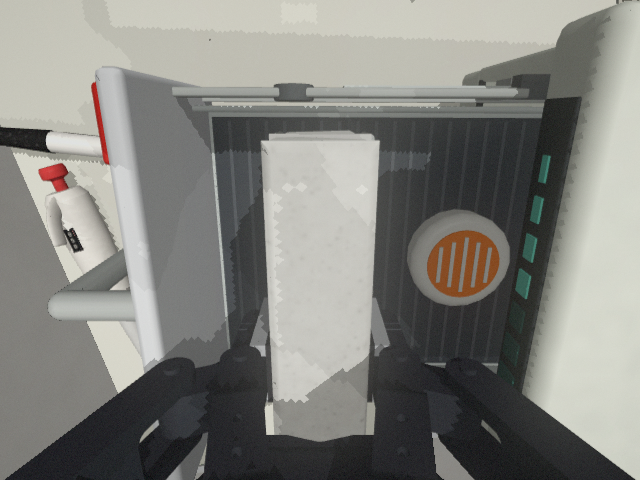

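The case hangs over the rack with its top spanning columns 265-378. It is square to the drawer, and the wires are hidden beneath it as expected. Next I lower it.

>>> step_arm --targets '[[[-0.02,0.03,0,0,-1],[0,0,0.15,0,-1],[0,0,0.15,0,-1],[0,0,0.15,0,-1],[0,0,0.15,0,-1],[0,0,0.1,0,-1],[0,0,0,0,-1]]]'

```text
time: 19.73
position: [0.5161, -0.3269, 0.1257]
tcp_rot: [-0.001, 0.911, 0.413, -0.0]
wrist_force: [0.1, 0.8, -1.3]
opening: 0.0314
finger_force: 41.8
```

>>> step_arm --targets '[[[0,0,0.05,0,-1],[0,0,0.04,0,-1],[0,0,0.04,0,-1],[0,0,0,0,-1]]]'

```text
time: 20.23
position: [0.5162, -0.327, 0.1196]
tcp_rot: [-0.0, 0.911, 0.413, -0.0]
wrist_force: [0.3, -0.4, -1.3]
opening: 0.0311
finger_force: 41.8
```

>>> step_arm --targets '[[[0,0,0.03,0,-1],[0,0,0.03,0,-1],[0,0,0,0,-1]]]'

```text
time: 20.6
position: [0.5175, -0.3281, 0.1191]
tcp_rot: [0.002, 0.911, 0.413, 0.001]
wrist_force: [-0.7, 0.9, 8.6]
opening: 0.0317
finger_force: 42.9
```

>>> step_arm --targets '[[[0,0,0,0,0.2],[0,0,0,0,0.2],[0,0,0,0,0.2],[0,0,0,0,0.2],[0,0,-0.2,0,0.2],[0,0,-0.5,0,0.2],[0,0,-0.7,0,0.2],[0,0,-0.7,0,0.2],[0,0,-0.7,-0.5,0],[0,0,-0.7,-1,-0.5],[0,0,0,-1,-1],[0,0,0,-1,-1],[0,0,0,-1,-1],[0,0,0,-1,-1],[0,0,0,-1,-1],[0,0,0,-1,-1],[0,0,0,-1,-1],[0,0,0,-1,-1],[0,0,0,-1,-1],[0,0,0,-1,-1]]]'

```text
time: 23.1
position: [0.5163, -0.327, 0.2926]
tcp_rot: [0.0, 0.631, 0.775, -0.0]
wrist_force: [0.2, -0.8, 0.9]
opening: 0.0001
finger_force: 0.0
```

>>> step_arm --targets '[[[0,0,0,-1,-1],[0,0,0,-1,-1],[0,0,0,-1,-1],[0,0,0,-1,-1],[0,0,0,-1,-1],[0,0,0,-1,-1],[0,0,0,-1,-1],[0,0,0,-1,-1],[0,0,0,0,-1]]]'

```text
time: 24.22
position: [0.5163, -0.327, 0.2925]
tcp_rot: [0.0, 0.357, 0.934, -0.0]
wrist_force: [0.1, 0.8, 0.5]
opening: 0.0002
finger_force: 0.0
```

Run:
```python
from h import *
s=manip.get_state();r=rot(s);c=manip.capture("wrist");t=manip.capture("scene")
im=np.hstack([c["pixels"],cv2.resize(t["pixels"][120:280,240:400],(480,480),interpolation=cv2.INTER_CUBIC)])
cv2.imwrite("pics/w6.png",cv2.resize(im,(800,343),interpolation=cv2.INTER_AREA)[:,:,::-1])
print(s["time"],s["position"],s["wrist_force"],np.degrees(np.arctan2(r[1,0],r[0,0])),s["opening"])
print(r.T@(np.array([.4991,-.209,.13])-s["position"])/.05)
```

```text
24.225 [ 0.5163 -0.327   0.2925] [0.0801 0.8174 0.5075] 138.17278148530534 0.0001801443343848642
[1.8334 1.5292 3.2487]
```

View pics/w6.png

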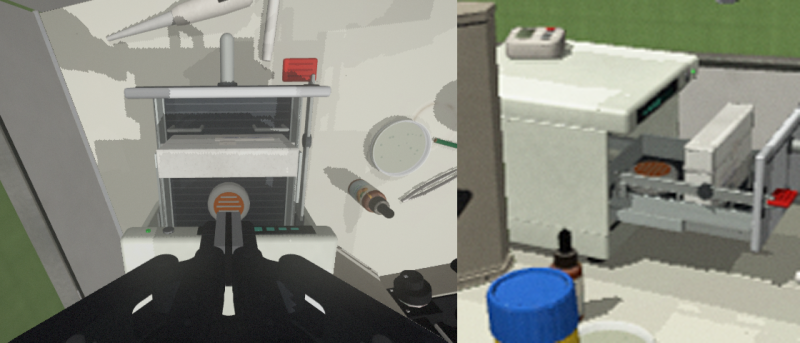

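The case stands upright in the rack: its top is at (228,158) in the left half, and it shows vertical in the right half. The tab is at (299,70) in the left half, which is about (419,98) in full pixels. The drawer is still out.

```bash
python3 - <<'E'
from h import *
s=manip.get_state();r=rot(s);c=manip.capture("wrist");T=wristT(s,c)
p=c["pixels"].astype(int);m=((p[:,:,0]>120)&(p[:,:,1]<60)&(p[:,:,2]<60)).astype(np.uint8)
n,l,st,ce=cv2.connectedComponentsWithStats(m)
for i in range(1,n):
    if st[i][4]>200: print(st[i],ce[i],ray(c,T,*ce[i],.111), [r.T@(ray(c,T,*ce[i],.111)-s["position"])/.05])
E
python3 - <<'E'
from h import *
s=manip.get_state();r=rot(s);c=manip.capture("wrist");T=wristT(s,c)
h=cv2.cvtColor(c["pixels"],cv2.COLOR_RGB2HSV)
m=(((h[:,:,0]<6)|(h[:,:,0]>172))&(h[:,:,1]>150)&(h[:,:,2]>70)).astype(np.uint8)
m=cv2.morphologyEx(m,cv2.MORPH_CLOSE,np.ones((7,7)))
n,l,st,ce=cv2.connectedComponentsWithStats(m)
for i in range(1,n):
    if st[i][4]>150:
        x,y,w,hh,_=st[i]
        for z in (.111,.103): print(st[i],ce[i],ray(c,T,x+w/2,y+hh/2,z), r.T@(ray(c,T,x+w/2,y+hh/2,z)-s["position"])/.05)
E
```

```text
[ 397   82   47   30 1033] [421.3475  93.0658] [ 0.4987 -0.2084  0.111 ] [1.8478 1.5335 3.6221]
[ 397   82   47   30 1033] [421.3475  93.0658] [ 0.4998 -0.2067  0.103 ] [1.8543 1.5731 3.7821]
```

>>> step_arm --targets '[[[0.46,0.38,0,0,-1],[0.46,0.38,0,0,-1],[0.46,0.38,0,0,-1],[0.45,0.39,0,0,-1],[0,0,0.6,0,-1],[0,0,0.7,0,-1],[0,0,0.7,0,-1],[0,0,0.6,0,-1],[0,0,0.4,0,-1],[0,0,0.2,0,-1],[0,0,0.05,0,-1],[0,0,0,0,-1]]]'

```text
time: 25.92
position: [0.4995, -0.2093, 0.13]
tcp_rot: [0.001, 0.357, 0.934, -0.0]
wrist_force: [-0.2, -1.3, 0.1]
opening: -0.0001
finger_force: 0.0
```

>>> step_arm --targets '[[[0,0,0.08,0,-1],[0,0,0.08,0,-1],[0,0,0.08,0,-1],[0,0,0.06,0,-1],[0,0,0,0,-1]]]'

```text
time: 26.55
position: [0.4994, -0.2093, 0.1145]
tcp_rot: [0.0, 0.357, 0.934, -0.0]
wrist_force: [0.4, -0.8, 5.8]
opening: -0.0001
finger_force: 2.3
```

>>> step_arm --targets '[[[0,0,0.05,0,-1],[0,0,0.04,0,-1],[0,0,0,0,-1]]]'

```text
time: 26.92
position: [0.5007, -0.2103, 0.1123]
tcp_rot: [0.003, 0.357, 0.934, -0.001]
wrist_force: [-1.3, 0.5, 14.6]
opening: 0.0
finger_force: 7.5
```

>>> step_arm --targets '[[[-0.05,0,0,0,-1],[-0.05,0,0,0,-1],[-0.08,0,0,0,-1],[-0.1,0,0,0,-1],[-0.1,0,0,0,-1]]]'

```text
time: 27.55
position: [0.5147, -0.2227, 0.1123]
tcp_rot: [0.002, 0.357, 0.934, -0.001]
wrist_force: [-1.5, 1.1, 15.8]
opening: 0.0
finger_force: 7.8
```

>>> step_arm --targets '[[[-0.1,0,0,0,-1],[-0.12,0,0,0,-1],[-0.12,0,0,0,-1],[-0.12,0,0,0,-1],[0,0,0,0,-1]]]'

```text
time: 28.18
position: [0.5326, -0.2385, 0.1124]
tcp_rot: [0.003, 0.357, 0.934, -0.001]
wrist_force: [0.2, -0.2, 13.4]
opening: -0.0003
finger_force: 6.5
```

Run:
```python
from h import *
s=manip.get_state();r=rot(s);c=manip.capture("wrist");T=wristT(s,c)
print(s["position"],s["wrist_force"])
h=cv2.cvtColor(c["pixels"],cv2.COLOR_RGB2HSV)
m=(((h[:,:,0]<6)|(h[:,:,0]>172))&(h[:,:,1]>150)&(h[:,:,2]>70)).astype(np.uint8)
m=cv2.morphologyEx(m,cv2.MORPH_CLOSE,np.ones((7,7)))
n,l,st,ce=cv2.connectedComponentsWithStats(m)
for i in range(1,n):
    if st[i][4]>150:
        x,y,w,hh,_=st[i]; print(st[i]); p=ray(c,T,x+w/2,y,.101);print(p,r.T@(p-s["position"]))
```

```text
[ 0.5326 -0.2385  0.1124] [ 0.1951 -0.1955 13.4157]
[279 283  49  51 995]
[ 0.5174 -0.2348  0.101 ] [ 0.0139 -0.0073  0.0113]
[335 285  30  51 779]
[ 0.5308 -0.2211  0.101 ] [0.013  0.0118 0.0113]
```

>>> step_arm --targets '[[[0,0,-0.1,0,-1],[0,0,-0.2,0,-1],[0,0,-0.5,0,-1],[0,0,-0.5,0,-1],[0.3,-0.4,0,0,-1],[0.4,-0.6,0,0,-1],[0.4,-0.56,0,0,-1],[0,0,0.4,0,-1],[0,0,0.4,0,-1],[0,0,0.13,0,-1],[0,0,0,0,-1]]]'

```text
time: 29.6
position: [0.4371, -0.2582, 0.128]
tcp_rot: [-0.001, 0.357, 0.934, 0.0]
wrist_force: [0.2, 0.6, 0.2]
opening: 0.0001
finger_force: 0.0
```

Run:
```python
from h import *
s=manip.get_state();r=rot(s);c=manip.capture("wrist");T=wristT(s,c)
print(s["time"],s["position"],s["wrist_force"])
h=cv2.cvtColor(c["pixels"],cv2.COLOR_RGB2HSV)
m=(((h[:,:,0]<6)|(h[:,:,0]>172))&(h[:,:,1]>150)&(h[:,:,2]>70)).astype(np.uint8)
m=cv2.morphologyEx(m,cv2.MORPH_CLOSE,np.ones((7,7)))
n,l,st,ce=cv2.connectedComponentsWithStats(m)
for i in range(1,n):
    if st[i][4]>150:
        x,y,w,hh,_=st[i]; print(st[i]); p=ray(c,T,x+w/2,y+hh/2,.104);print(p,r.T@(p-s["position"]))
```

```text
29.6 [ 0.4371 -0.2582  0.128 ] [0.1685 0.5995 0.2377]
[373  88  31  27 386]
[ 0.3913 -0.1828  0.104 ] [0.0844 0.0257 0.0241]
[460 378  56  33 917]
[ 0.5313 -0.2312  0.104 ] [-0.0523  0.0829  0.0239]
```

>>> step_arm --targets '[[[-0.05,0.1,-0.07,0,-1],[-0.1,0,0,0,-1],[-0.1,0,0,0,-1],[-0.15,0,0,0,-1],[-0.2,0,0,0,-1],[-0.2,0,0,0,-1],[-0.2,0,0,0,-1],[-0.2,0,0,0,-1],[-0.2,0,0,0,-1]]]'

```text
time: 30.78
position: [0.4935, -0.3016, 0.1316]
tcp_rot: [-0.0, 0.357, 0.934, 0.0]
wrist_force: [-1.0, 5.1, 1.7]
opening: 0.0003
finger_force: 2.1
```

```bash
cat > tab.py <<'E'
from h import *
s=manip.get_state();r=rot(s);c=manip.capture("wrist");T=wristT(s,c)
print(s["time"],s["position"],s["wrist_force"])
h=cv2.cvtColor(c["pixels"],cv2.COLOR_RGB2HSV)
m=(((h[:,:,0]<6)|(h[:,:,0]>172))&(h[:,:,1]>150)&(h[:,:,2]>70)).astype(np.uint8)
m=cv2.morphologyEx(m,cv2.MORPH_CLOSE,np.ones((7,7)))
n,l,st,ce=cv2.connectedComponentsWithStats(m)
for i in range(1,n):
    if st[i][4]>150:
        x,y,w,hh,_=st[i]; p=ray(c,T,x+w/2,y+hh/2,.104);print(st[i],p,r.T@(p-s["position"]))
E
python3 tab.py
```

```text
30.775 [ 0.4935 -0.3016  0.1316] [-1.0068  5.0795  1.743 ]
[ 432  353   74   43 2051] [ 0.5749 -0.2755  0.104 ] [-0.0433  0.0737  0.0276]
```

>>> step_arm --targets '[[[-0.2,0,0,0,-1],[-0.2,0,0,0,-1],[-0.2,0,0,0,-1],[-0.2,0,0,0,-1],[-0.15,0,0,0,-1],[-0.1,0,0,0,-1],[0,0,0,0,-1]]]'

```text
time: 31.7
position: [0.5328, -0.3374, 0.1319]
tcp_rot: [0.001, 0.357, 0.934, -0.001]
wrist_force: [0.1, -0.7, 0.1]
opening: 0.0002
finger_force: 0.0
```

```bash
python3 tab.py
```

```text
31.7 [ 0.5328 -0.3374  0.1319] [ 0.1186 -0.7396  0.1346]
[ 434  352   74   44 2127] [ 0.6149 -0.3105  0.104 ] [-0.0433  0.0748  0.028 ]
```

>>> step_arm --targets '[[[-0.06,0,0,0,-1],[-0.05,0,0,0,-1],[-0.04,0,0,0,-1],[-0.04,0,0,0,-1],[0,0,0,0,-1]]]'

```text
time: 32.38
position: [0.5394, -0.3432, 0.1319]
tcp_rot: [0.0, 0.357, 0.934, -0.0]
wrist_force: [-1.8, 0.0, 1.6]
opening: 0.0002
finger_force: 0.9
```

>>> step_arm --targets '[[[-0.04,0,0,0,-1],[-0.03,0,0,0,-1],[-0.03,0,0,0,-1],[0,0,0,0,-1]]]'

```text
time: 32.88
position: [0.5414, -0.3448, 0.1318]
tcp_rot: [-0.002, 0.357, 0.934, 0.001]
wrist_force: [-8.4, 5.2, 6.7]
opening: -0.0001
finger_force: 5.0
```

>>> step_arm --targets '[[[-0.04,0,0,0,-1],[-0.02,0,0,0,-1],[0,0,0,0,-1]]]'

```text
time: 33.25
position: [0.5415, -0.3449, 0.1318]
tcp_rot: [-0.005, 0.356, 0.934, 0.002]
wrist_force: [-16.7, 10.3, 13.0]
opening: 0.0001
finger_force: 9.5
```

```bash
python3 tab.py
python3 - <<'E'
from h import *
s=manip.get_state();print(s["wrist_torque"])
E
```

```text
33.25 [ 0.5415 -0.3449  0.1318] [-16.6502  10.3476  12.9671]
[ 434  352   74   45 2154] [ 0.623  -0.3178  0.104 ] [-0.043   0.0745  0.0273]
[ 1.6219  2.4523 -0.0403]
```

>>> step_arm --targets '[[[0.2,0,0,0,-1],[0.05,0,-0.08,0,-1],[0,0,0,0,-1],[-0.1,0,0,0,-1],[-0.1,0,0,0,-1],[-0.05,0,0,0,-1],[0,0,0,0,-1]]]'

```text
time: 34.17
position: [0.5415, -0.345, 0.1355]
tcp_rot: [-0.005, 0.356, 0.934, 0.002]
wrist_force: [-13.6, 10.4, 12.1]
opening: -0.0
finger_force: 8.7
```

```bash
python3 tab.py
```

```text
34.175 [ 0.5415 -0.345   0.1355] [-13.6028  10.4063  12.1387]
[ 431  348   74   44 2238] [ 0.623 -0.318  0.104] [-0.0431  0.0744  0.0309]
```

>>> step_arm --targets '[[[0.1,0,0,0,-1],[0.3,0,0,0,-1],[0.5,0,0,0,-1],[0.6,0,0,0,-1],[0,0,-0.6,0,-1],[0,0,-0.7,0,-1],[0,0,-0.7,0,-1],[0,0,-0.7,0,-1],[0.7,0,-0.5,0,-1],[0.7,0.5,0,0,-1],[0,0,0,0,-1]]]'

```text
time: 35.6
position: [0.4537, -0.2312, 0.2968]
tcp_rot: [0.001, 0.356, 0.935, 0.0]
wrist_force: [-0.1, -0.0, -0.5]
opening: -0.0
finger_force: 0.0
```

```bash
python3 tab.py
python3 - <<'E'
from h import *
# brow front edge vs tab before/after: compare top-camera tab positions with first picture
a=cv2.imread("pics/top0.png")[:,:,::-1]; b=manip.capture("top");T=b["T"]
def red(im,lo,hi):
    h=cv2.cvtColor(np.ascontiguousarray(im),cv2.COLOR_RGB2HSV);m=(((h[:,:,0]<6)|(h[:,:,0]>172))&(h[:,:,1]>150)&(h[:,:,2]>70))
    m[:,:360]=0;m[:,420:]=0;y,x=np.nonzero(m[:360]);return x.min(),x.max(),y.min(),y.max(),len(x)
print(red(a,0,0),red(b["pixels"],0,0))
d=np.abs(a.astype(int)-b["pixels"]).sum(2)>60; d=cv2.morphologyEx(d.astype(np.uint8),cv2.MORPH_OPEN,np.ones((3,3)))
n,l,st,ce=cv2.connectedComponentsWithStats(d);print([list(map(int,x)) for x in st[1:] if x[4]>30])
print(proj(b,T,[.6166,-.3115,.104]),proj(b,T,[.623,-.318,.104]))
E
```

```text
35.6 [ 0.4537 -0.2312  0.2968] [-0.0918 -0.0321 -0.483 ]
(np.int64(379), np.int64(396), np.int64(318), np.int64(340), 264) (np.int64(384), np.int64(395), np.int64(317), np.int64(339), 133)
[[266, 114, 3, 11, 33], [215, 202, 27, 99, 1474], [249, 210, 56, 90, 3605], [168, 237, 39, 31, 660], [0, 298, 352, 182, 34660], [378, 318, 11, 24, 157], [169, 321, 10, 11, 62], [177, 339, 11, 11, 93], [361, 361, 9, 16, 100], [196, 379, 7, 16, 60], [387, 380, 8, 9, 62], [211, 405, 19, 36, 243], [362, 418, 8, 24, 137]]
[387.6895 328.6354] [393.4926 327.4199]
```

```bash
python3 -c "
from workcell import manip
print(manip.close_job())"
```

```text
the job is handed in; nothing more can be done
None
```

I handed the job in at about 36 s: the drawer was pulled out to its stop, the case was stood in the rack and released, and the tab was pressed and the drawer pushed in to a hard stop. I judged it home from the stop and the tab position, and couldn't see inside after closing to confirm the case still stands.

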